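# Nest the cups and slide the microscope stage to its click

## Robot

A 7-joint arm with a two-finger parallel gripper is mounted at the origin on the work surface. World frame = base frame: x ahead of the robot, y to its left, z up, the work surface at z = 0. Lengths are in m, angles in rad, forces in N, time in s.
With the tool pointing down it reaches from about 0.4 to 0.85 m from the base axis. Payload 10.4 kg.
Tool frame: the origin (TCP) lies at the very end of the fingers, on their centre line; the grasp point (between the pads) lies 19 mm behind it (manip.grip_point_offset is the distance from the TCP to the grasp point, in m); z points along the fingers, y is the line along which they close (so a half turn about z gives the same grasp; the last joint's range is limited). The gripper opens to 85 mm and grips with 20 to 120 N. Pads are 22 mm wide; open, the fingers measure 114 mm over their backs; the gripper's body (76 mm by 85 mm) begins 54 mm behind the grasp point. The pads swing forward as they close: fully open they stand 13 mm farther back than shut.
Start: joints at [-1.29, 0.332, -0.065, 1.46, 0.022, 1.35, -0.088], TCP at [0.187, 0.596, 0.231] pointing down, gripper open.
Joint ranges: [-2.6, 2.6], [-0.5, 2.12], [-1.47, 1.34], [0.16, 2.42], [-1.27, 4.41], [0.06, 2.06], [-2.6, 2.6]. Speed limits (rad/s): [2.22, 2.22, 2.79, 2.79, 3.14, 3.14, 3.14].

## Interface

Orientations are given as a unit quaternion [x, y, z, w].
In Python, from workcell import manip gives the robot as it stands. The module is installed in compiled form; this text tells all that it offers.
- The arm moves only by the shell command python3 -m inch 'ROWS' [OPENING] [FORCE]. ROWS is JSON, a list of rows, each a list of 2 entries, a list of its own where there are three numbers: the shift along the tool's x, y, z each as a share of 0.08 m, from -1 to 1, then the turn, a rotation vector about the tool's x, y, z each as a share of 45 degrees, from -1 to 1. A call has exactly 10 rows; each row is the pose to reach, as a shift and turn from the pose commanded when the call began, along the tool's axes at that moment; what a row does not reach only later rows make up. A row lasts 1/10 s, in which the tool goes at most 50 mm and 8.59 degrees, less where a joint would pass 70% of its speed; a pose out of reach is approached as far as the arm can. A call with a number of a shift or a turn outside -1 to 1 is refused whole. A call with a gripper value outside its range is refused whole. OPENING is the opening, from 0 (shut) to 1 (fully open), set as the call begins (- or left out, the last holds). The fingers move at their own pace and stop on an object; FORCE is the grip in N (left out, the last holds). Time passes only in rows, so rows that repeat a pose let the fingers close, or fill a call up. It gives the time, the measured TCP pose, the force, the opening and the grip force at its end, in the units of the state.
- manip.get_obs(): the state, without advancing time (a new reading comes with each control period).
- manip.camera(name): name is "side" or "top"; returns the picture (480x640x3 uint8, red, green, blue); there is no depth.
- manip.camera_params(name): a dict with "fov_y" (degrees; the focal length in pixels is half the picture's height over the tangent of half this angle, whatever the lens; pixels are square), "cx", "cy" (the principal point, pixels), "camera_from_world" (4x4, takes a point from world to camera coordinates). Camera axes: x right, y up, looking along -z (the intrinsics and any distortion apply to the point x, -y, -z); pixel columns grow to the right and rows downward; lengths in m; the calibration is good to about 2 mm. A picture is of the moment at which its call begins. camera_params takes no time and is no camera call.
- manip.hand_in(): hands the job in; it is judged then, once.
The state is a dict: "clock": time; "joint_pos": joint angles; "joint_velocities": joint speeds; "tau": joint torques, N m; "position": TCP position; "ee_rot": TCP orientation; "ft_force": force on the tool from outside, world axes, zero at the start; "torque": the same for the moment, N m; "grip_width": opening from 0.0 (shut) to 1.0 (fully open); "grasp_force": force on a finger pad.
Only numpy, scipy, OpenCV 4.12 (cv2) and the standard library are available. Lean on these libraries where they do the work, as an engineer would, in place of code of your own. Each camera call takes 0.05 s, during which the arm holds its last target. There are 200 camera calls.

## Task

Get the chip ready for the microscope: stand the green middle cup in the aluminium holder on the blue carriage, then stand the orange cup (with the chip) inside the green one, setting them down rather than dropping them. Then take the carriage's black grip and slide the carriage along its rail towards the microscope until it clicks into the notch at the yellow spring-ball block, not short of it and not past it. Finish still gripping it there, with both cups upright in their nest and the solvent bottle, solder spool and swab pot left where they were.

Things in the scene. Friction and masses are not known exactly. Their poses are not given: they have to be found in the camera images.
- stage: White fixed stage: base plate 20 mm high, x -45 to +80 mm, y -270 to +300 mm about its origin (on the table, under the rail's centre line). The rail runs along its y; +y is the sliding direction, towards the microscope. Boom microscope: column at y 270 mm; head 44 mm wide over y 100 mm, from 140 to 224 mm above the table.
- carriage (a joint): Travel in m of the blue carriage along the stage's +y: 0 at the load end (starts at 0 to 0.03), 0.225 at the end stop. The click is at 0.14 to 0.18, depending on where the yellow block is clamped. The carriage is a plate 70 x 220 x 10 mm, its top 31.5 mm above the table; about 1.5 N of friction.
- holder_floor (a point): Centre of the inner floor of the aluminium holder, an open round cup fixed on the carriage: inner diameter 62 mm, outer 70 mm, rim 22 mm above this point, which is 35.5 mm above the table. It lies 155 mm from the grip along +y and moves with the carriage.
- grip (a point): Black upright grip block fixed near the carriage's -y end, 34 mm (x) by 16 mm (y, the sliding direction) by 45 mm high; axes as the stage's. This point: centre of its underside, 31.5 mm above the table; its top is 76.5 mm above the table. Pinch it from above, the fingers closing along the sliding direction.
- notch (a point): Middle of the notch on the carriage's +x edge, between two brass bumps of 12 mm diameter centred 8 mm before and after it along y. The carriage is in the notch when this point has the same stage y as ball.
- ball (a point): Steel ball (10 mm diameter) of the yellow detent block (26 x 30 x 26 mm) fixed on the stage's +x side; axes as the stage's. Pushing, resistance rises (about 7 N over friction) with the notch 15 mm short of the ball and is gone at 8 mm short; the ball then pulls the carriage into the notch (0.5 mm play). Pushing on meets about 7 N again, and 8 mm past it slips out.
- cup_mid: Green open round middle cup, 46 mm high, outer diameter 46 mm at the foot and 50 mm at the rim, wall 3.5 mm, floor 4 mm thick, 60 g more or less. Origin: centre of its underside, z up. Standing in the holder its rim is about 24 mm above the holder's rim.
- cup_small: Orange open round cup with a black chip fixed in its bottom, 66 mm high, outer diameter 30 mm at the foot and 34 mm at the rim, wall 3 mm, 50 g more or less. Origin: centre of its underside, z up. Standing in the green cup its rim is about 24 mm above the green rim.
- solvent: Bystander: white solvent bottle with a steel cap, 60 mm diameter, 130 mm high. Origin: centre of its underside.
- spool: Bystander: blue solder spool standing on its flange, 60 mm diameter, 42 mm high. Origin: centre of its underside.
- swabs: Bystander: clear pot of cotton swabs, 64 mm diameter, 50 mm high, swabs to 76 mm. Origin: centre of its underside.
Not all that is in view belongs to the job. Of the things that look like the cup_mid, the larger one is meant.

How it is judged:
On the way, in this order (a step that is already met when the one before it is completed fails the run):
1. the green cup stands in the holder, let go (horizontal distance between cup_mid and holder_floor below 0.011 m and z of cup_mid in the frame of holder_floor between -0.004 and 0.005 m and angle between cup_mid's own z axis and vertical below 0.12 rad and contact force between the fingers and cup_mid below 0.2 N), for 0.2 s.
2. the orange cup stands in the green cup, let go, the green cup still in the holder (horizontal distance between cup_mid and holder_floor below 0.011 m and z of cup_mid in the frame of holder_floor between -0.004 and 0.005 m and angle between each of cup_mid, cup_small's own z axis and vertical below 0.12 rad and horizontal distance between cup_small and cup_mid below 0.008 m and z of cup_small in the frame of cup_mid between -0.004 and 0.009 m and contact force between the fingers and cup_small below 0.2 N), for 0.2 s.
3. the carriage is in the notch at the ball, its grip held by the fingers (y of notch in the frame of ball between -0.003 and 0.003 m and contact force between the fingers and carriage_c0 above 2 N), for 0.2 s.
At the end, for the whole second after the job is handed in: Green cup upright in the holder (foot within 5 mm of its floor), orange cup upright in the green one (foot at most 9 mm above the green foot), carriage at rest with its notch within 3 mm of the ball along the rail, fingers still holding the grip (over 2 N) and touching neither cup (all of step 2 and all of step 3 and contact force between the fingers and cup_mid below 0.2 N and velocity of joint carriage between -0.01 and 0.01 m/s); the arm keeps its last pose, push and grip.
It fails at once if a cup is dropped (moving faster than 0.7 m/s with nothing of the robot on it) ((linear speed of cup_mid above 0.7 m/s and contact force between each of the arm, the fingers and cup_mid below 0.05 N) or (linear speed of cup_small above 0.7 m/s and contact force between each of the arm, the fingers and cup_small below 0.05 N)).
It fails at once if the solvent bottle, the spool or the swab pot is shifted by more than 30 mm or tipped ((distance of solvent from where it was at the start of the episode above 0.03 m or angle between solvent's own z axis and vertical above 0.3 rad) or (distance of spool from where it was at the start of the episode above 0.03 m or angle between spool's own z axis and vertical above 0.3 rad) or (distance of swabs from where it was at the start of the episode above 0.03 m or angle between swabs's own z axis and vertical above 0.3 rad)).
It also fails if it takes over 72 s, if anything falls off the work surface, if the arm or the gripper's body presses on something with over 40 N, if the wrist force passes 120 N, or if a joint passes its speed limit or range.

## Working session

There is one attempt and no reset: what is moved stays moved. The work goes in short steps, Python scripts to look and compute and a shell command to move; the robot and the scene stay as the last step left them, time stands still between calls to the robot, and variables do not carry over. Pictures are saved under pics/ and viewed, at most 10 in all, crops included, and the job is handed in when it is done.

```bash
mkdir -p pics; python3 - <<'E'
from workcell import manip
import cv2
o=manip.get_obs()
print(o, manip.grip_point_offset)
for n in("side","top"):
    p=manip.camera_params(n); print(n,p)
    cv2.imwrite(f"pics/{n}0.png",manip.camera(n)[:,:,::-1])
E
```

```text
{'clock': 0.0, 'joint_pos': array([-1.28962037,  0.33289959, -0.06469748,  1.4609609 ,  0.02163728,
        1.3498918 , -0.08848693]), 'joint_velocities': array([-4.49665444e-04,  6.36814759e-04,  1.85581097e-03, -6.19576183e-04,
        4.13875260e-05, -3.78291993e-04,  9.31054560e-04]), 'tau': array([-1.57553668e-04, -6.25459170e+01,  4.88416920e-02, -3.91602981e+01,
        1.62283442e-02,  1.01063296e-02,  2.80308385e-06]), 'position': array([0.18685807, 0.59601358, 0.23048928]), 'ee_rot': array([ 1.51284692e-01,  9.88489963e-01, -7.29189599e-04, -5.85679352e-05]), 'ft_force': array([0.54005973, 0.64195275, 0.44136648]), 'torque': array([-0.00068881, -0.01807157, -0.03134057]), 'grasp_force': 0.0, 'grip_width': 1.0003863256031353} 0.0187
side {'fov_y': 49.30543073444959, 'cx': 321.44941731971903, 'cy': 239.5877937204896, 'camera_from_world': array([[ 0.95021599, -0.31158879, -0.00141604, -0.54785535],
       [ 0.21157092,  0.6418535 ,  0.73706298, -0.15407477],
       [-0.22875167, -0.70066862,  0.67582258, -1.1966654 ],
       [ 0.        ,  0.        ,  0.        ,  1.        ]])}
top {'fov_y': 48.68834825498608, 'cx': 314.3329028977367, 'cy': 241.50407007254705, 'camera_from_world': array([[ 2.67660316e-02, -9.99641478e-01, -7.03036993e-04,
        -3.83610551e-02],
       [ 9.94498681e-01,  2.65570680e-02,  1.01326674e-01,
        -5.76924893e-01],
       [-1.01271676e-01, -3.41128233e-03,  9.94852959e-01,
        -1.40811925e+00],
       [ 0.00000000e+00,  0.00000000e+00,  0.00000000e+00,
         1.00000000e+00]])}
```

View pics/top0.png

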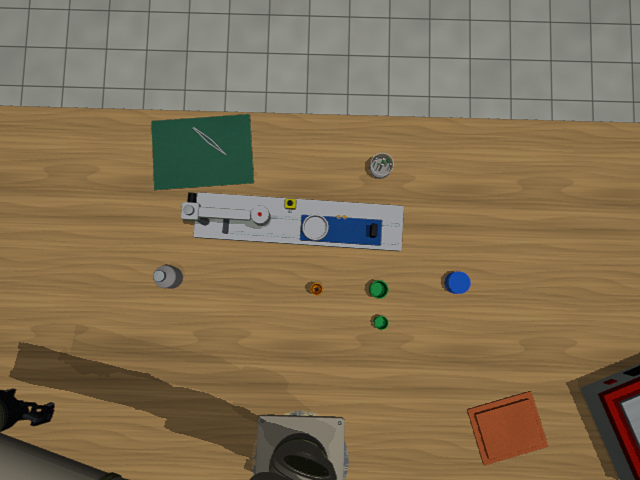

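View pics/side0.png

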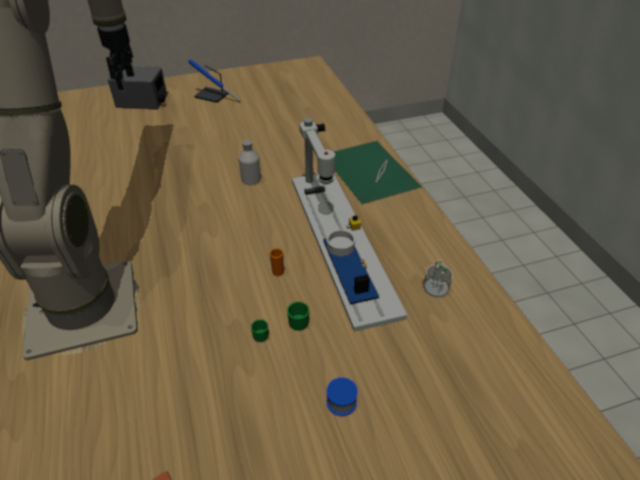

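Top view: two green cups, at (377,289), larger, and (380,322), smaller. The task asks for the larger one, so (377,289). The orange cup is at (315,288), holder (315,227), grip (374,230), yellow block (290,203), bottle (167,276), spool (457,282), and swabs (381,165). The side view shows the same layout, with the larger green cup at (298,316).

```bash
cat > h.py <<'E'
import numpy as np, cv2
from workcell import manip
P={n:manip.camera_params(n) for n in("side","top")}
def f(n): return 240/np.tan(np.radians(P[n]["fov_y"]/2))
def ray(n,u,v):
    p=P[n];T=p["camera_from_world"];R=T[:3,:3]
    d=np.array([(u-p["cx"])/f(n),-(v-p["cy"])/f(n),-1.])
    return -R.T@T[:3,3],R.T@d
def onz(n,u,v,z):
    o,d=ray(n,u,v);return o+d*(z-o[2])/d[2]
def proj(n,X):
    p=P[n];c=p["camera_from_world"]@np.append(X,1);return np.array([p["cx"]+f(n)*c[0]/-c[2],p["cy"]-f(n)*c[1]/-c[2]])
def tri(a,b):
    A=np.zeros((3,3));B=np.zeros(3);rs=[ray("top",*a),ray("side",*b)]
    for o,d in rs:
        d=d/np.linalg.norm(d);M=np.eye(3)-np.outer(d,d);A+=M;B+=M@o
    x=np.linalg.solve(A,B);o,d=rs[0];d=d/np.linalg.norm(d)
    return x,2*np.linalg.norm((np.eye(3)-np.outer(d,d))@(x-o))
def comps(img,lo,hi,amin=15,roi=None):
    h=cv2.cvtColor(img,cv2.COLOR_RGB2HSV);m=cv2.inRange(h,np.array(lo),np.array(hi))
    if roi: k=np.zeros_like(m);x0,y0,x1,y1=roi;k[y0:y1,x0:x1]=1;m*=k
    c,_=cv2.findContours(m,cv2.RETR_EXTERNAL,cv2.CHAIN_APPROX_NONE)
    return [x for x in c if cv2.contourArea(x)>=amin]
E
python3 - <<'E'
from h import *
I={n:cv2.cvtColor(cv2.imread(f"pics/{n}0.png"),4) for n in P}
roi={"top":(150,130,480,345),"side":(225,110,460,420)}
C={"green":((50,120,30),(80,255,255)),"orange":((5,150,60),(14,255,255)),"blue":((105,150,40),(125,255,255)),"yellow":((24,150,120),(34,255,255)),"black":((0,0,0),(180,120,45)),"white":((0,0,165),(180,40,255)),"brass":((12,60,170),(22,160,255))}
for n in P:
  for k,(a,b) in C.items():
    for c in comps(I[n],a,b,8,roi[n]):
      r=cv2.minAreaRect(c);print(n,k,cv2.contourArea(c),np.round(r[0],1),np.round(r[1],1),round(r[2],1),cv2.boundingRect(c))
a=I["top"][180:345,270:420];b=I["side"][215:345,235:385]
out=np.hstack([cv2.resize(a,(400,440),interpolation=2),cv2.resize(b,(400,440),interpolation=2)])
cv2.imwrite("pics/crop1.png",out[:,:,::-1])
E
```

```text
side green 251.5 [259. 330.] [20. 16.] 90.0 (251, 320, 17, 21)
side green 443.0 [298.  315.5] [27. 20.] 90.0 (288, 302, 21, 28)
side green 2813.5 [371.8 174.8] [79.9 50.9] 45.0 (336, 143, 83, 59)
side orange 251.0 [276.6 262. ] [26.3 12.2] 85.6 (270, 249, 14, 27)
side blue 868.0 [341.5 396.5] [37. 29.] 90.0 (327, 378, 30, 38)
side blue 974.5 [353.4 275.3] [57.8 27.4] 66.4 (330, 250, 48, 53)
side yellow 18.5 [355.  220.5] [ 5. 10.] 90.0 (350, 218, 11, 6)
side black 150.0 [362.  283.8] [15.4 13.1] 85.2 (355, 276, 14, 17)
side black 54.0 [314.  189.9] [ 5.2 18.3] 84.3 (305, 187, 19, 7)
side black 18.5 [325.5 177.5] [ 3. 11.] 90.0 (320, 176, 12, 4)
side black 21.0 [320.5 127.5] [5. 5.] 90.0 (318, 125, 6, 6)
top green 141.5 [380.5 322.5] [13. 13.] 90.0 (374, 316, 14, 14)
top green 244.5 [378.5 289. ] [17.7 17.7] 45.0 (369, 280, 20, 19)
top green 5122.0 [202.3 157.4] [59.1 98.4] 87.5 (152, 130, 101, 60)
top orange 23.5 [316.8 288.7] [6.8 9.2] 7.1 (313, 284, 8, 10)
top blue 408.0 [457.  282.5] [21. 24.] 90.0 (445, 272, 25, 22)
top blue 23.5 [301.6 233.9] [16.1  7.8] 60.3 (300, 225, 10, 15)
top blue 1248.5 [350.2 230.2] [60.9 24.8] 3.8 (319, 217, 63, 28)
top blue 13.5 [302.8 217.3] [4.1 8.6] 35.5 (301, 215, 7, 8)
top yellow 75.5 [290. 203.] [ 8. 10.] 90.0 (285, 199, 11, 9)
top black 54.0 [373.5 230. ] [12.  5.] 90.0 (371, 224, 6, 13)
top black 11.5 [226.  220.5] [3. 4.] 90.0 (224, 219, 5, 4)
top black 20.5 [203. 221.] [ 6. 10.] 90.0 (198, 218, 11, 7)
top black 47.0 [191.5 197.5] [9. 7.] 90.0 (188, 193, 8, 10)
```

View pics/crop1.png

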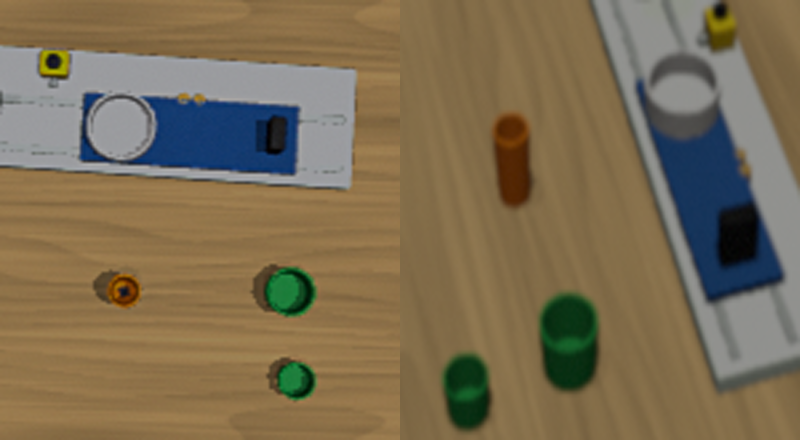

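The crop confirms it: the green cup at top (378.7,289.1), side (298.4,309.8) is about 50 mm wide. The other, at (380,322), is about 36 mm wide, so the first is the middle cup. The orange cup with the chip is at top (316.5,288.7), side (277.4,252.5).

```bash
python3 - <<'E'
from h import *
np.set_printoptions(precision=4,suppress=True)
for k,t,s,z in [("green rim",(378.7,289.3),(298.4,309.8),.046),("small green",(380.5,322.5),(259.7,323),.035),("orange rim",(316.5,288.7),(277.4,252.5),.066),("holder rim",(315.4,227.6),(341,238),.0575),("grip top",(374.2,230.2),(361.5,278),.0765),("yellow top",(290.2,203.6),(355,219.5),.046),("bumps",(341.8,216.9),(363.5,263),.03)]:
    x,e=tri(t,s);print(k,onz("top",*t,z),onz("side",*s,z),"tri",x,e)
# refined ellipse fits
for n in("top","side"):
  I=cv2.cvtColor(cv2.imread(f"pics/{n}0.png"),4)
  for k,a,b,roi in [("stage",(0,0,120),(180,60,255),(180,185,410,255)),("car",(105,130,30),(125,255,255),(295,210,390,250))]:
    if n=="top":
      for c in comps(I,a,b,200,roi): print(k,cv2.boxPoints(cv2.minAreaRect(c)).round(1).tolist())
c0=[-P[n]["camera_from_world"][:3,:3].T@P[n]["camera_from_world"][:3,3] for n in P];print(c0)
for p in[(403,206),(402,250.5),(194.5,237),(196.5,192)]:print("stage corner",onz("top",*p,.02))
for p in[(167,276),(457,282.5),(381,165)]:print("bystander",onz("top",*p,.05))
E
```

```text
green rim [ 0.4532 -0.1971  0.046 ] [ 0.4585 -0.2003  0.046 ] tri [ 0.4561 -0.198   0.0438] 0.005878592289049003
small green [ 0.3656 -0.2045  0.035 ] [ 0.372  -0.2005  0.035 ] tri [ 0.3686 -0.2043  0.0404] 0.005665297848024338
orange rim [ 0.4501 -0.032   0.066 ] [ 0.4563 -0.0336  0.066 ] tri [ 0.4532 -0.0326  0.0656] 0.006448102878380371
holder rim [ 0.6122 -0.0249  0.0575] [ 0.6192 -0.024   0.0575] tri [ 0.6151 -0.0257  0.0595] 0.006584663072799859
grip top [ 0.607  -0.1794  0.0765] [ 0.6105 -0.1815  0.0765] tri [ 0.609  -0.1801  0.0752] 0.0038657773969491965
yellow top [0.6771 0.0449 0.046 ] [0.6821 0.0433 0.046 ] tri [0.6797 0.0442 0.0454] 0.005221648685769104
bumps [ 0.6469 -0.0958  0.03  ] [ 0.6513 -0.0968  0.03  ] tri [ 0.6491 -0.0964  0.0299] 0.004383798128426437
stage [[179.3000030517578, 235.60000610351562], [182.1999969482422, 190.89999389648438], [403.8999938964844, 205.5], [400.8999938964844, 250.1999969482422]]
car [[319.0, 240.60000610351562], [320.6000061035156, 215.6999969482422], [381.29998779296875, 219.8000030517578], [379.70001220703125, 244.60000610351562]]
[array([ 0.2794, -0.9103,  0.9215]), array([ 0.4322, -0.0278,  1.4593])]
stage corner [ 0.6831 -0.2636  0.02  ]
stage corner [ 0.5605 -0.2621  0.02  ]
stage corner [0.5823 0.3045 0.02  ]
stage corner [0.707  0.3052 0.02  ]
bystander [0.4732 0.3653 0.05  ]
bystander [ 0.4766 -0.4037  0.05  ]
bystander [ 0.7888 -0.198   0.05  ]
```

```bash
python3 -m inch '[[[-0.06,-0.1,0],[0,0,-0.03]],[[-0.12,-0.2,0],[0,0,-0.07]],[[-0.18,-0.3,0],[0,0,-0.1]],[[-0.24,-0.4,0],[0,0,-0.14]],[[-0.3,-0.5,0],[0,0,-0.17]],[[-0.36,-0.6,0],[0,0,-0.2]],[[-0.42,-0.7,0],[0,0,-0.24]],[[-0.48,-0.8,0],[0,0,-0.27]],[[-0.54,-0.9,0],[0,0,-0.3]],[[-0.6,-1,0],[0,0,-0.335]]]' 1 40
python3 -m inch '[[[-0.1,-0.1,0],[0,0,0]],[[-0.2,-0.2,0],[0,0,0]],[[-0.3,-0.3,0],[0,0,0]],[[-0.4,-0.4,0],[0,0,0]],[[-0.5,-0.5,0],[0,0,0]],[[-0.6,-0.6,0],[0,0,0]],[[-0.7,-0.7,0],[0,0,0]],[[-0.8,-0.8,0],[0,0,0]],[[-0.9,-0.9,0],[0,0,0]],[[-1,-1,0],[0,0,0]]]'
python3 -m inch '[[[-0.1,-0.1,0],[0,0,0]],[[-0.2,-0.2,0],[0,0,0]],[[-0.3,-0.3,0],[0,0,0]],[[-0.4,-0.4,0],[0,0,0]],[[-0.5,-0.5,0],[0,0,0]],[[-0.6,-0.6,0],[0,0,0]],[[-0.7,-0.7,0],[0,0,0]],[[-0.8,-0.8,0],[0,0,0]],[[-0.9,-0.9,0],[0,0,0]],[[-1,-1,0],[0,0,0]]]'
```

```text
clock: 1.1
position: [0.2088, 0.5051, 0.2309]
ee_rot: [0.02, 1.0, -0.0, -0.0]
ft_force: [-0.2, 0.3, -0.3]
grip_width: 1.004
grasp_force: 0.0
clock: 2.1
position: [0.2861, 0.4218, 0.2313]
ee_rot: [0.02, 1.0, 0.0, 0.0]
ft_force: [0.3, -1.1, -0.2]
grip_width: 1.0
grasp_force: 0.0
clock: 3.1
position: [0.3628, 0.3386, 0.2313]
ee_rot: [0.02, 1.0, 0.0, -0.0]
ft_force: [-0.4, -0.3, 0.4]
grip_width: 0.999
grasp_force: 0.0
```

```bash
for i in 1 2; do :; done
python3 -m inch '[[[-0.04,-0.1,0],[0,0,0]],[[-0.08,-0.2,0],[0,0,0]],[[-0.12,-0.3,0],[0,0,0]],[[-0.16,-0.4,0],[0,0,0]],[[-0.2,-0.5,0],[0,0,0]],[[-0.24,-0.6,0],[0,0,0]],[[-0.28,-0.7,0],[0,0,0]],[[-0.32,-0.8,0],[0,0,0]],[[-0.36,-0.9,0],[0,0,0]],[[-0.4,-1,0],[0,0,0]]]'|sed -n 1,2p
python3 -m inch '[[[-0.02,-0.1,0],[0,0,0]],[[-0.04,-0.2,0],[0,0,0]],[[-0.06,-0.3,0],[0,0,0]],[[-0.08,-0.4,0],[0,0,0]],[[-0.1,-0.5,0],[0,0,0]],[[-0.12,-0.6,0],[0,0,0]],[[-0.14,-0.7,0],[0,0,0]],[[-0.16,-0.8,0],[0,0,0]],[[-0.18,-0.9,0],[0,0,0]],[[-0.2,-1,0],[0,0,0]]]'|sed -n 1,2p
python3 -m inch '[[[-0.02,-0.1,0],[0,0,0]],[[-0.04,-0.2,0],[0,0,0]],[[-0.06,-0.3,0],[0,0,0]],[[-0.08,-0.4,0],[0,0,0]],[[-0.1,-0.5,0],[0,0,0]],[[-0.12,-0.6,0],[0,0,0]],[[-0.14,-0.7,0],[0,0,0]],[[-0.16,-0.8,0],[0,0,0]],[[-0.18,-0.9,0],[0,0,0]],[[-0.2,-1,0],[0,0,0]]]'|sed -n 1,2p
python3 -m inch '[[[-0.02,-0.1,0],[0,0,0]],[[-0.04,-0.2,0],[0,0,0]],[[-0.06,-0.3,0],[0,0,0]],[[-0.08,-0.4,0],[0,0,0]],[[-0.1,-0.5,0],[0,0,0]],[[-0.12,-0.6,0],[0,0,0]],[[-0.14,-0.7,0],[0,0,0]],[[-0.16,-0.8,0],[0,0,0]],[[-0.18,-0.9,0],[0,0,0]],[[-0.2,-1,0],[0,0,0]]]'|sed -n 1,2p
python3 -m inch '[[[-0.02,-0.1,0],[0,0,0]],[[-0.04,-0.2,0],[0,0,0]],[[-0.06,-0.3,0],[0,0,0]],[[-0.08,-0.4,0],[0,0,0]],[[-0.1,-0.5,0],[0,0,0]],[[-0.12,-0.6,0],[0,0,0]],[[-0.14,-0.7,0],[0,0,0]],[[-0.16,-0.8,0],[0,0,0]],[[-0.18,-0.9,0],[0,0,0]],[[-0.2,-1,0],[0,0,0]]]'|sed -n 1,2p
python3 -m inch '[[[-0.02,-0.1,0],[0,0,0]],[[-0.04,-0.2,0],[0,0,0]],[[-0.06,-0.3,0],[0,0,0]],[[-0.08,-0.4,0],[0,0,0]],[[-0.1,-0.5,0],[0,0,0]],[[-0.12,-0.6,0],[0,0,0]],[[-0.14,-0.7,0],[0,0,0]],[[-0.16,-0.8,0],[0,0,0]],[[-0.18,-0.9,0],[0,0,0]],[[-0.2,-1,0],[0,0,0]]]'|sed -n 1,2p
```

```text
clock: 4.1
position: [0.3911, 0.2574, 0.2313]
clock: 5.1
position: [0.4037, 0.1768, 0.2313]
clock: 6.1
position: [0.4165, 0.0962, 0.2313]
clock: 7.1
position: [0.4292, 0.0157, 0.2313]
clock: 8.1
position: [0.4419, -0.0649, 0.2313]
clock: 9.1
position: [0.4547, -0.1455, 0.2313]
```

```bash

python3 -m inch '[[[0,-0.1,0.1],[0,0,0]],[[0,-0.2,0.2],[0,0,0]],[[0,-0.3,0.3],[0,0,0]],[[-0.02,-0.4,0.4],[0,0,0]],[[-0.02,-0.5,0.5],[0,0,0]],[[-0.02,-0.6,0.6],[0,0,0]],[[-0.04,-0.66,0.7],[0,0,0]],[[-0.04,-0.66,0.8],[0,0,0]],[[-0.04,-0.66,0.9],[0,0,0]],[[-0.04,-0.66,1],[0,0,0]]]'|sed -n 1,2p
python3 -m inch '[[[0,0,0.1],[0,0,0]],[[0,0,0.2],[0,0,0]],[[0,0,0.3],[0,0,0]],[[0,0,0.4],[0,0,0]],[[0,0,0.5],[0,0,0]],[[0,0,0.6],[0,0,0]],[[0,0,0.7],[0,0,0]],[[0,0,0.8],[0,0,0]],[[0,0,0.9],[0,0,0]],[[0,0,0.95],[0,0,0]]]'|sed -n 1,2p
python3 - <<'E'
from h import *
I={n:manip.camera(n) for n in("top","side")}
for n in I: cv2.imwrite(f"pics/{n}1.png",I[n][:,:,::-1])
p=manip.get_obs()["position"];print(p,[proj(n,p) for n in("top","side")],[proj(n,np.array([.456,-.198,.046])) for n in("top","side")])
a=I["top"][180:345,270:420];b=I["side"][185:350,225:375]
cv2.imwrite("pics/crop2.png",np.hstack([cv2.resize(x,(400,440),interpolation=2) for x in(a,b)])[:,:,::-1])
E
```

```text
clock: 10.1
position: [0.4557, -0.1973, 0.1505]
clock: 11.1
position: [0.4553, -0.1976, 0.0744]
[ 0.45525609 -0.1976793   0.07467818] [array([380.24433476, 288.36895448]), array([296.15715306, 300.54078994])] [array([379.04103674, 288.23608415]), array([296.98105201, 309.29368342])]
```

View pics/crop2.png

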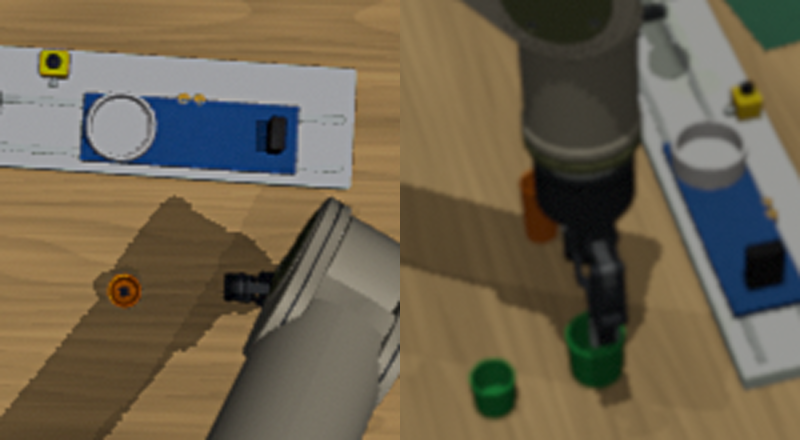

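Crop 2 shows the arm hiding the green cup in the top view. In the side view the near finger stands at (603,330), just in front of the cup rim (595,335), so it is aligned in x. Next I descend and grip.

```bash

python3 -m inch '[[[0,0,0.08],[0,0,0]],[[0,0,0.16],[0,0,0]],[[0,0,0.24],[0,0,0]],[[0,0,0.32],[0,0,0]],[[0,0,0.4],[0,0,0]],[[0,0,0.48],[0,0,0]],[[0,0,0.55],[0,0,0]],[[0,0,0.62],[0,0,0]],[[0,0,0.62],[0,0,0]],[[0,0,0.62],[0,0,0]]]'
python3 -m inch '[[[0,0,0],[0,0,0]],[[0,0,0],[0,0,0]],[[0,0,0],[0,0,0]],[[0,0,0],[0,0,0]],[[0,0,0],[0,0,0]],[[0,0,0],[0,0,0]],[[0,0,0],[0,0,0]],[[0,0,0],[0,0,0]],[[0,0,0],[0,0,0]],[[0,0,0],[0,0,0]]]' 0 25
```

```text
clock: 12.2
position: [0.4556, -0.1978, 0.0256]
ee_rot: [0.02, 1.0, -0.0, -0.0]
ft_force: [-0.2, 0.0, 0.0]
grip_width: 1.001
grasp_force: 0.0
clock: 13.2
position: [0.4559, -0.1978, 0.0262]
ee_rot: [0.02, 1.0, 0.0, 0.0]
ft_force: [-0.9, 0.4, 5.9]
grip_width: 0.576
grasp_force: 25.0
```

```bash

python3 -m inch '[[[0,0,-0.05],[0,0,0]],[[0,0,-0.15],[0,0,0]],[[0,0,-0.25],[0,0,0]],[[0,0,-0.35],[0,0,0]],[[0,0,-0.45],[0,0,0]],[[0,0,-0.6],[0,0,0]],[[0,0,-0.7],[0,0,0]],[[0,0,-0.8],[0,0,0]],[[0,0,-0.9],[0,0,0]],[[0,0,-1],[0,0,0]]]'|sed -n '2p;5,6p'
python3 -m inch '[[[-0.05,0.05,0],[0,0,0]],[[-0.15,0.15,0],[0,0,0]],[[-0.25,0.25,0],[0,0,0]],[[-0.35,0.37,0],[0,0,0]],[[-0.45,0.5,0],[0,0,0]],[[-0.55,0.6,0],[0,0,0]],[[-0.65,0.7,0],[0,0,0]],[[-0.75,0.8,0],[0,0,0]],[[-0.85,0.9,0],[0,0,0]],[[-0.91,1,0],[0,0,0]]]'|sed -n '2p;5,6p'
python3 -m inch '[[[-0.1,0.1,0],[0,0,0]],[[-0.2,0.2,0],[0,0,0]],[[-0.3,0.3,0],[0,0,0]],[[-0.4,0.4,0],[0,0,0]],[[-0.5,0.5,0],[0,0,0]],[[-0.6,0.6,0],[0,0,0]],[[-0.7,0.7,0],[0,0,0]],[[-0.8,0.8,0],[0,0,0]],[[-0.9,0.9,0],[0,0,0]],[[-1,1,0],[0,0,0]]]'|sed -n '2p;5,6p'
python3 -m inch '[[[0,0.05,0],[0,0,0]],[[0,0.1,0],[0,0,0]],[[0,0.15,0],[0,0,0]],[[0,0.2,0],[0,0,0]],[[0,0.246,0],[0,0,0]],[[0,0.246,0],[0,0,0]],[[0,0.246,0],[0,0,0]],[[0,0.246,0],[0,0,0]],[[0,0.246,0],[0,0,0]],[[0,0.246,0],[0,0,0]]]'|sed -n '2p;5,6p'
python3 - <<'E'
from h import *
I={n:manip.camera(n) for n in("top","side")}
for n in I: cv2.imwrite(f"pics/{n}2.png",I[n][:,:,::-1])
for c in comps(I["side"],(50,120,30),(80,255,255),30,(280,150,420,290)): print(cv2.boundingRect(c))
a=I["top"][180:345,270:420];b=I["side"][165:330,265:415]
cv2.imwrite("pics/crop3.png",np.hstack([cv2.resize(x,(400,440),interpolation=2) for x in(a,b)])[:,:,::-1])
E
```

```text
position: [0.4556, -0.1977, 0.1063]
grip_width: 0.573
grasp_force: 26.0
position: [0.5324, -0.1201, 0.1056]
grip_width: 0.579
grasp_force: 26.0
position: [0.6155, -0.0434, 0.1057]
grip_width: 0.573
grasp_force: 26.0
position: [0.6156, -0.0246, 0.1057]
grip_width: 0.571
grasp_force: 26.0
(332, 211, 17, 26)
(352, 150, 66, 52)
```

View pics/crop3.png

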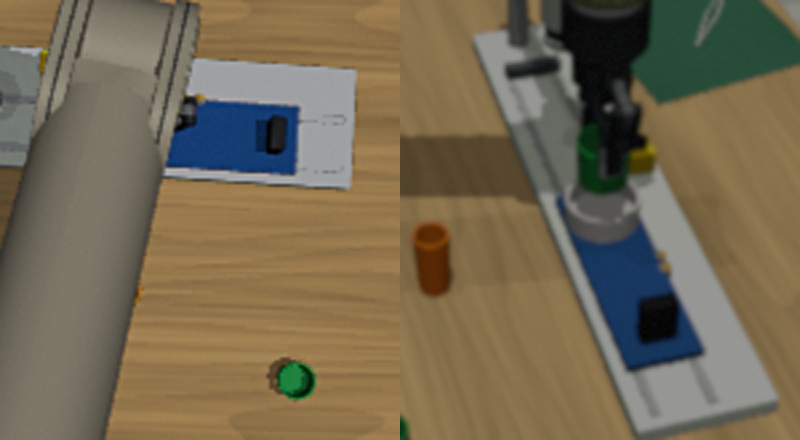

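Crop 3: the held green cup, centre about u=603, hangs upright over the holder (602,210), centred. I lower it and release.

```bash

python3 -m inch '[[[0,0,0.08],[0,0,0]],[[0,0,0.16],[0,0,0]],[[0,0,0.24],[0,0,0]],[[0,0,0.32],[0,0,0]],[[0,0,0.4],[0,0,0]],[[0,0,0.45],[0,0,0]],[[0,0,0.49],[0,0,0]],[[0,0,0.52],[0,0,0]],[[0,0,0.55],[0,0,0]],[[0,0,0.55],[0,0,0]]]'|sed -n '2,6p'
```

```text
position: [0.6158, -0.0245, 0.0619]
ee_rot: [0.02, 1.0, 0.0, 0.0]
ft_force: [0.2, 1.1, -1.0]
grip_width: 0.577
grasp_force: 26.0
```

```bash

python3 -m inch '[[[0,0,0.01],[0,0,0]],[[0,0,0.015],[0,0,0]],[[0,0,0.02],[0,0,0]],[[0,0,0.02],[0,0,0]],[[0,0,0.02],[0,0,0]],[[0,0,0.02],[0,0,0]],[[0,0,0.02],[0,0,0]],[[0,0,0.02],[0,0,0]],[[0,0,0.02],[0,0,0]],[[0,0,0.02],[0,0,0]]]'|sed -n '2,6p'
python3 -m inch '[[[0,0,0],[0,0,0]],[[0,0,0],[0,0,0]],[[0,0,0],[0,0,0]],[[0,0,0],[0,0,0]],[[0,0,0],[0,0,0]],[[0,0,0],[0,0,0]],[[0,0,0],[0,0,0]],[[0,0,0],[0,0,0]],[[0,0,0],[0,0,0]],[[0,0,0],[0,0,0]]]' 1 |sed -n '2,6p'
python3 -m inch '[[[0,0,-0.1],[0,0,0]],[[0,0,-0.2],[0,0,0]],[[0,0,-0.3],[0,0,0]],[[0,0,-0.4],[0,0,0]],[[0,0,-0.5],[0,0,0]],[[0,0,-0.6],[0,0,0]],[[0,0,-0.7],[0,0,0]],[[0,0,-0.8],[0,0,0]],[[0,0,-0.9],[0,0,0]],[[0,0,-1],[0,0,0]]]'|sed -n '1,6p'
```

```text
position: [0.616, -0.0245, 0.0616]
ee_rot: [0.02, 1.0, 0.0, 0.001]
ft_force: [-6.5, 1.0, 13.4]
grip_width: 0.57
grasp_force: 26.9
position: [0.6156, -0.0244, 0.0601]
ee_rot: [0.02, 1.0, 0.0, 0.0]
ft_force: [0.5, 0.6, -0.5]
grip_width: 1.001
grasp_force: 0.0
clock: 21.3
position: [0.6156, -0.0244, 0.1408]
ee_rot: [0.02, 1.0, 0.0, 0.0]
ft_force: [-0.5, -0.1, -0.8]
grip_width: 1.0
grasp_force: 0.0
```

```bash

python3 -m inch '[[[0.1,0,0],[0,0,0]],[[0.2,0,0],[0,0,0]],[[0.3,-0.02,0],[0,0,0]],[[0.4,-0.04,0],[0,0,0]],[[0.5,-0.06,0],[0,0,0]],[[0.6,-0.08,0],[0,0,0]],[[0.7,-0.1,0],[0,0,0]],[[0.8,-0.12,0],[0,0,0]],[[0.9,-0.15,0],[0,0,0]],[[1,-0.18,0],[0,0,0]]]'|sed -n '2p'
python3 -m inch '[[[0.1,0,0],[0,0,0]],[[0.2,0,0],[0,0,0]],[[0.3,0,0],[0,0,0]],[[0.4,0,0],[0,0,0]],[[0.5,0,0],[0,0,0]],[[0.6,0,0],[0,0,0]],[[0.7,0,0],[0,0,0]],[[0.8,0,0],[0,0,0]],[[0.95,0,0],[0,0,0]],[[1,0,0],[0,0,0]]]'|sed -n '2p'
python3 - <<'E'
from h import *
I={n:manip.camera(n) for n in("top","side")}
for n in I: cv2.imwrite(f"pics/{n}3.png",I[n][:,:,::-1])
for n in I: 
  for c in comps(I[n],(50,120,30),(80,255,255),30,(290,190,420,275)): print(n,cv2.boundingRect(c))
print(manip.get_obs()["position"])
a=I["top"][180:345,270:420];b=I["side"][165:330,235:385]
cv2.imwrite("pics/crop4.png",np.hstack([cv2.resize(x,(400,440),interpolation=2) for x in(a,b)])[:,:,::-1])
E
```

```text
position: [0.5344, -0.0357, 0.1401]
position: [0.4541, -0.0323, 0.14]
top (306, 217, 19, 19)
side (332, 226, 18, 20)
side (353, 190, 51, 12)
[ 0.45486449 -0.03210951  0.14021798]
```

View pics/crop4.png

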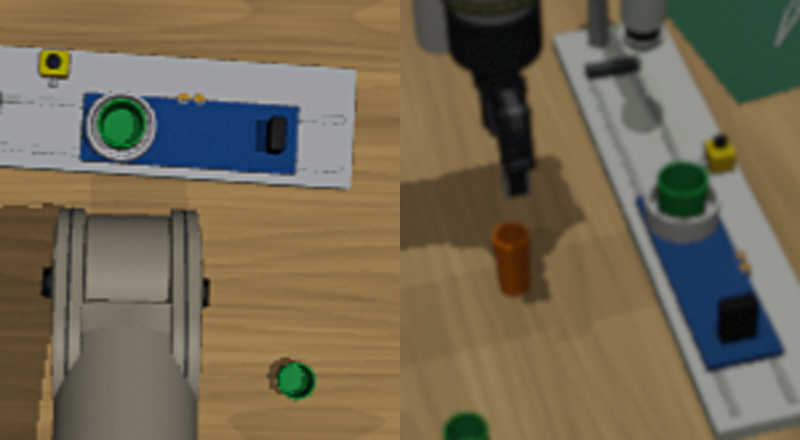

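Crop 4: the green cup stands upright and centred in the holder, at top (120,125). The fingers are over the orange cup (512,235), ready to descend.

```bash

python3 -m inch '[[[0.02,0,0.08],[0,0,0]],[[0.02,0,0.16],[0,0,0]],[[0.02,0,0.24],[0,0,0]],[[0.02,0,0.32],[0,0,0]],[[0.02,0,0.4],[0,0,0]],[[0.02,0,0.48],[0,0,0]],[[0.02,0,0.55],[0,0,0]],[[0.02,0,0.62],[0,0,0]],[[0.02,0,0.7],[0,0,0]],[[0.02,0,0.79],[0,0,0]]]'|sed -n '2p'
python3 -m inch '[[[0,0,0.1],[0,0,0]],[[0,0,0.2],[0,0,0]],[[0,0,0.3],[0,0,0]],[[0,0,0.38],[0,0,0]],[[0,0,0.4],[0,0,0]],[[0,0,0.4],[0,0,0]],[[0,0,0.4],[0,0,0]],[[0,0,0.4],[0,0,0]],[[0,0,0.4],[0,0,0]],[[0,0,0.4],[0,0,0]]]'|sed -n '2,6p'
python3 -m inch '[[[0,0,0],[0,0,0]],[[0,0,0],[0,0,0]],[[0,0,0],[0,0,0]],[[0,0,0],[0,0,0]],[[0,0,0],[0,0,0]],[[0,0,0],[0,0,0]],[[0,0,0],[0,0,0]],[[0,0,0],[0,0,0]],[[0,0,0],[0,0,0]],[[0,0,0],[0,0,0]]]' 0 25
python3 - <<'E'
from h import *
print(onz("top",315.5,226.5,.0815),onz("side",341,231.5,.0815))
E
```

```text
position: [0.4537, -0.0322, 0.0764]
position: [0.4537, -0.0321, 0.0451]
ee_rot: [0.02, 1.0, 0.0, 0.0]
ft_force: [0.7, 0.4, 0.5]
grip_width: 1.004
grasp_force: 0.0
clock: 26.4
position: [0.4537, -0.0322, 0.045]
ee_rot: [0.02, 1.0, 0.0, 0.0]
ft_force: [-1.1, 1.1, 5.1]
grip_width: 0.387
grasp_force: 24.9
[ 0.61198679 -0.02510282  0.0815    ] [ 0.61767083 -0.02668042  0.0815    ]
```

```bash

python3 -m inch '[[[0,0,-0.05],[0,0,0]],[[0,0,-0.15],[0,0,0]],[[0,0,-0.25],[0,0,0]],[[0,0,-0.35],[0,0,0]],[[0,0,-0.45],[0,0,0]],[[0,0,-0.6],[0,0,0]],[[0,0,-0.7],[0,0,0]],[[0,0,-0.8],[0,0,0]],[[0,0,-0.9],[0,0,0]],[[0,0,-1],[0,0,0]]]'|sed -n '2p;5,6p'
python3 -m inch '[[[-0.1,0,-0.05],[0,0,0]],[[-0.2,0,-0.1],[0,0,0]],[[-0.3,0.02,-0.15],[0,0,0]],[[-0.4,0.04,-0.2],[0,0,0]],[[-0.5,0.06,-0.25],[0,0,0]],[[-0.6,0.08,-0.3],[0,0,0]],[[-0.7,0.1,-0.34],[0,0,0]],[[-0.8,0.12,-0.34],[0,0,0]],[[-0.9,0.15,-0.34],[0,0,0]],[[-1,0.172,-0.34],[0,0,0]]]'|sed -n '2p;5,6p'
python3 -m inch '[[[-0.12,0,0],[0,0,0]],[[-0.24,0,0],[0,0,0]],[[-0.36,0,0],[0,0,0]],[[-0.48,0,0],[0,0,0]],[[-0.6,0,0],[0,0,0]],[[-0.72,0,0],[0,0,0]],[[-0.84,0,0],[0,0,0]],[[-0.95,0,0],[0,0,0]],[[-1,0,0],[0,0,0]],[[-1,0,0],[0,0,0]]]'|sed -n '1,6p'
python3 - <<'E'
from h import *
I={n:manip.camera(n) for n in("top","side")}
for n in I: cv2.imwrite(f"pics/{n}4.png",I[n][:,:,::-1])
print(manip.get_obs()["position"])
b=I["side"][165:285,285:405]
cv2.imwrite("pics/crop5.png",cv2.resize(b,(600,600),interpolation=2)[:,:,::-1])
E
```

```text
position: [0.4535, -0.0322, 0.1255]
grip_width: 0.391
grasp_force: 24.9
position: [0.5346, -0.0214, 0.1518]
grip_width: 0.385
grasp_force: 24.9
clock: 29.4
position: [0.6144, -0.0251, 0.1519]
ee_rot: [0.02, 1.0, -0.0, -0.0]
ft_force: [0.0, -0.5, 0.0]
grip_width: 0.389
grasp_force: 24.9
[ 0.61379669 -0.02510188  0.15202917]
```

View pics/crop5.png

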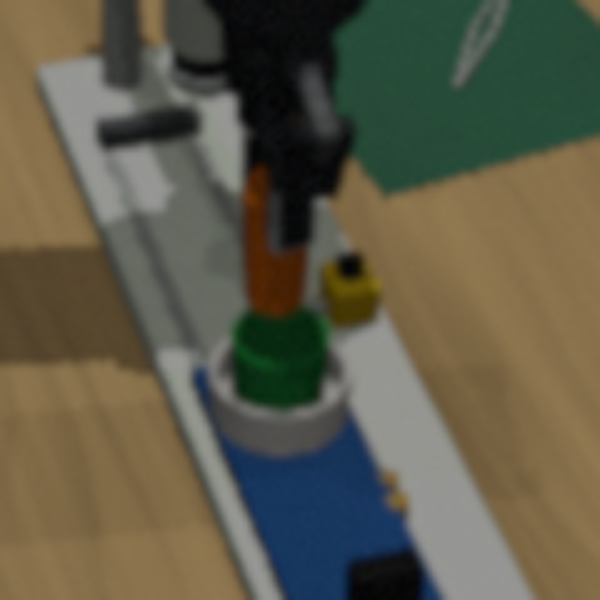

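Crop 5: the orange cup's foot (276,310) is just above the green rim (281,325), about 2 mm short in x. I correct that while lowering.

```bash

python3 -m inch '[[[-0.025,0,0],[0,0,0]],[[-0.025,0,0.1],[0,0,0]],[[-0.025,0,0.2],[0,0,0]],[[-0.025,0,0.3],[0,0,0]],[[-0.025,0,0.4],[0,0,0]],[[-0.025,0,0.5],[0,0,0]],[[-0.025,0,0.6],[0,0,0]],[[-0.025,0,0.7],[0,0,0]],[[-0.025,0,0.78],[0,0,0]],[[-0.025,0,0.82],[0,0,0]]]'|sed -n '2,6p'
python3 -m inch '[[[0,0,0.005],[0,0,0]],[[0,0,0.01],[0,0,0]],[[0,0,0.02],[0,0,0]],[[0,0,0.025],[0,0,0]],[[0,0,0.03],[0,0,0]],[[0,0,0.03],[0,0,0]],[[0,0,0.03],[0,0,0]],[[0,0,0.03],[0,0,0]],[[0,0,0.03],[0,0,0]],[[0,0,0.03],[0,0,0]]]'|sed -n '2,6p'
```

```text
position: [0.6157, -0.025, 0.0857]
ee_rot: [0.02, 1.0, -0.0, -0.0]
ft_force: [0.3, -0.1, 0.0]
grip_width: 0.387
grasp_force: 24.9
position: [0.6163, -0.025, 0.0846]
ee_rot: [0.02, 1.0, 0.0, 0.0]
ft_force: [-0.9, -0.2, 5.9]
grip_width: 0.387
grasp_force: 25.3
```

```bash

python3 -m inch '[[[0,0,0],[0,0,0]],[[0,0,0],[0,0,0]],[[0,0,0],[0,0,0]],[[0,0,0],[0,0,0]],[[0,0,0],[0,0,0]],[[0,0,0],[0,0,0]],[[0,0,0],[0,0,0]],[[0,0,0],[0,0,0]],[[0,0,0],[0,0,0]],[[0,0,0],[0,0,0]]]' 1 |sed -n '2,6p'
python3 -m inch '[[[0,0,-0.1],[0,0,0]],[[0,0,-0.2],[0,0,0]],[[0,0,-0.3],[0,0,0]],[[0,0,-0.4],[0,0,0]],[[0,0,-0.5],[0,0,0]],[[0,0,-0.6],[0,0,0]],[[0,0,-0.7],[0,0,0]],[[0,0,-0.8],[0,0,0]],[[0,0,-0.85],[0,0,0]],[[0,0,-0.85],[0,0,0]]]'|sed -n '1,6p'
python3 -m inch '[[[0,-0.1,0],[0,0,0]],[[0,-0.2,0],[0,0,0]],[[0,-0.3,0],[0,0,0]],[[0,-0.4,0],[0,0,0]],[[0,-0.5,0],[0,0,0]],[[0,-0.6,0],[0,0,0]],[[0,-0.7,0],[0,0,0]],[[0,-0.8,0],[0,0,0]],[[0,-0.9,0],[0,0,0]],[[0,-1,0],[0,0,0]]]'|sed -n '1,3p'
python3 -m inch '[[[0,-0.1,0],[0,0,0]],[[0,-0.2,0],[0,0,0]],[[0,-0.3,0],[0,0,0]],[[0,-0.4,0],[0,0,0]],[[0,-0.5,0],[0,0,0]],[[0,-0.6,0],[0,0,0]],[[0,-0.7,0],[0,0,0]],[[0,-0.8,0],[0,0,0]],[[0,-0.9,0],[0,0,0]],[[0,-0.94,0],[0,0,0]]]'|sed -n '1,3p'
python3 - <<'E'
from h import *
I={n:manip.camera(n) for n in("top","side")}
for n in I: cv2.imwrite(f"pics/{n}5.png",I[n][:,:,::-1])
print(manip.get_obs()["position"])
a=I["top"][180:280,280:400];b=I["side"][185:305,290:410]
cv2.imwrite("pics/crop6.png",np.hstack([cv2.resize(a,(400,333),interpolation=2),cv2.resize(b[:100],(400,333),interpolation=2)])[:,:,::-1])
E
```

```text
position: [0.616, -0.0251, 0.0841]
ee_rot: [0.02, 1.0, 0.0, 0.0]
ft_force: [0.5, -0.2, 0.8]
grip_width: 1.003
grasp_force: 0.0
clock: 33.5
position: [0.6163, -0.0251, 0.1527]
ee_rot: [0.02, 1.0, 0.0, 0.0]
ft_force: [-0.1, 0.5, 0.4]
grip_width: 1.002
grasp_force: 0.0
clock: 34.5
position: [0.6127, -0.1056, 0.1521]
ee_rot: [0.02, 1.0, 0.0, 0.0]
clock: 35.5
position: [0.6094, -0.1814, 0.1521]
ee_rot: [0.021, 1.0, -0.0, 0.0]
[ 0.60951663 -0.18082946  0.15207076]
```

View pics/crop6.png

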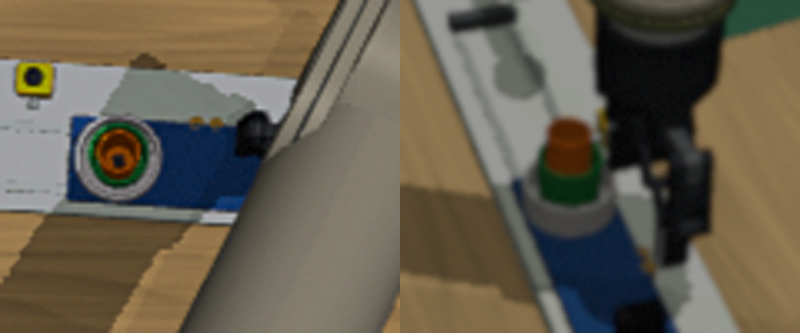

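Crop 6: the orange cup is nested upright in the green cup in the holder, at top (118,157) and side (570,165). The gripper is above the grip. I descend and close.

```bash

python3 -m inch '[[[0,0,0.08],[0,0,0]],[[0,0,0.16],[0,0,0]],[[0,0,0.24],[0,0,0]],[[0,0,0.32],[0,0,0]],[[0,0,0.4],[0,0,0]],[[0,0,0.48],[0,0,0]],[[0,0,0.55],[0,0,0]],[[0,0,0.62],[0,0,0]],[[0,0,0.7],[0,0,0]],[[0,0,0.75],[0,0,0]]]'|sed -n '2p;4p'
python3 -m inch '[[[0,0,0.08],[0,0,0]],[[0,0,0.16],[0,0,0]],[[0,0,0.24],[0,0,0]],[[0,0,0.32],[0,0,0]],[[0,0,0.4],[0,0,0]],[[0,0,0.46],[0,0,0]],[[0,0,0.52],[0,0,0]],[[0,0,0.56],[0,0,0]],[[0,0,0.56],[0,0,0]],[[0,0,0.56],[0,0,0]]]'|sed -n '2p;4p'
python3 -m inch '[[[0,0,0],[0,0,0]],[[0,0,0],[0,0,0]],[[0,0,0],[0,0,0]],[[0,0,0],[0,0,0]],[[0,0,0],[0,0,0]],[[0,0,0],[0,0,0]],[[0,0,0],[0,0,0]],[[0,0,0],[0,0,0]],[[0,0,0],[0,0,0]],[[0,0,0],[0,0,0]]]' 0 50
python3 - <<'E'
from h import *
I=manip.camera("top");cv2.imwrite("pics/top6.png",I[:,:,::-1])
J=cv2.cvtColor(cv2.imread("pics/top0.png"),4)
h=lambda im,r:cv2.matchTemplate(im[185:265,200:400],J[r[1]:r[3],r[0]:r[2]],cv2.TM_CCOEFF_NORMED)
r=(335,212,350,221)
for im in(J,I):
  m=h(im,r);print(m.max(),np.unravel_index(m.argmax(),m.shape))
E
```

```text
position: [0.6095, -0.18, 0.0914]
ft_force: [-0.5, -0.4, -1.4]
position: [0.6097, -0.1801, 0.0474]
ft_force: [-0.2, -1.1, 1.4]
clock: 38.6
position: [0.6097, -0.18, 0.0474]
ee_rot: [0.02, 1.0, 0.0, 0.0]
ft_force: [-2.3, 0.9, 4.1]
grip_width: 0.177
grasp_force: 50.3
1.0 (np.int64(27), np.int64(135))
0.960276 (np.int64(27), np.int64(136))
```

```bash

python3 -m inch '[[[0,0.03,0],[0,0,0]],[[0,0.08,0],[0,0,0]],[[0,0.15,0],[0,0,0]],[[0,0.22,0],[0,0,0]],[[0,0.29,0],[0,0,0]],[[0,0.36,0],[0,0,0]],[[0,0.43,0],[0,0,0]],[[0,0.5,0],[0,0,0]],[[0,0.56,0],[0,0,0]],[[0,0.6,0],[0,0,0]]]'|sed -n '2,6p'
python3 -m inch '[[[0,0.08,0],[0,0,0]],[[0,0.17,0],[0,0,0]],[[0,0.26,0],[0,0,0]],[[0,0.35,0],[0,0,0]],[[0,0.44,0],[0,0,0]],[[0,0.53,0],[0,0,0]],[[0,0.62,0],[0,0,0]],[[0,0.7,0],[0,0,0]],[[0,0.76,0],[0,0,0]],[[0,0.8,0],[0,0,0]]]'|sed -n '2,6p'
python3 - <<'E'
from h import *
I={n:manip.camera(n) for n in("top","side")}
for n in I: cv2.imwrite(f"pics/{n}7.png",I[n][:,:,::-1])
print(manip.get_obs()["position"])
a=I["top"][180:255,250:340];b=I["side"][185:260,310:400]
cv2.imwrite("pics/crop7.png",np.hstack([cv2.resize(x,(400,333),interpolation=2) for x in(a,b)])[:,:,::-1])
E
```

```text
position: [0.6116, -0.1313, 0.0474]
ee_rot: [0.02, 1.0, 0.0, -0.0]
ft_force: [-2.5, -1.2, 4.5]
grip_width: 0.178
grasp_force: 50.4
position: [0.6141, -0.067, 0.0474]
ee_rot: [0.02, 1.0, 0.0, -0.0]
ft_force: [-3.0, -1.8, 5.8]
grip_width: 0.18
grasp_force: 50.5
[ 0.61416339 -0.06641123  0.04736746]
```

View pics/crop7.png

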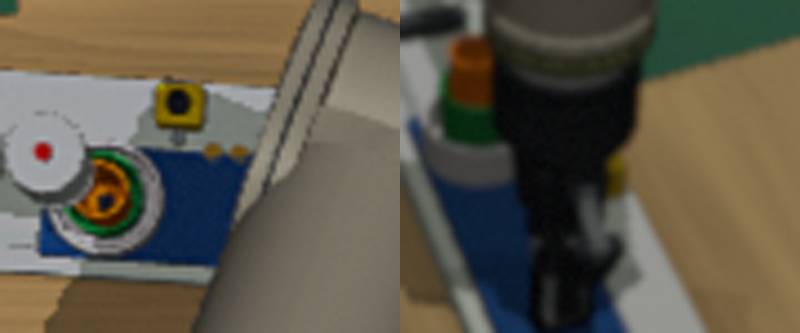

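Crop 7: the ball is at (179,138) and the brass bumps at (212,152) and (239,153), with a spacing of 16 mm as specified. About 28.5 mm remain, which agrees with the first estimate (total 142 mm). I continue slowly, reading the force.

```bash

python3 -m inch '[[[0,0.03,0],[0,0,0]],[[0,0.06,0],[0,0,0]],[[0,0.09,0],[0,0,0]],[[0,0.12,0],[0,0,0]],[[0,0.14,0],[0,0,0]],[[0,0.16,0],[0,0,0]],[[0,0.18,0],[0,0,0]],[[0,0.2,0],[0,0,0]],[[0,0.21,0],[0,0,0]],[[0,0.22,0],[0,0,0]]]'|sed -n '2p;4,6p'
python3 -m inch '[[[0,0.01,0],[0,0,0]],[[0,0.02,0],[0,0,0]],[[0,0.03,0],[0,0,0]],[[0,0.04,0],[0,0,0]],[[0,0.05,0],[0,0,0]],[[0,0.05,0],[0,0,0]],[[0,0.05,0],[0,0,0]],[[0,0.05,0],[0,0,0]],[[0,0.05,0],[0,0,0]],[[0,0.05,0],[0,0,0]]]'|sed -n '2p;4,6p'
python3 -m inch '[[[0,0.01,0],[0,0,0]],[[0,0.02,0],[0,0,0]],[[0,0.03,0],[0,0,0]],[[0,0.04,0],[0,0,0]],[[0,0.05,0],[0,0,0]],[[0,0.05,0],[0,0,0]],[[0,0.05,0],[0,0,0]],[[0,0.05,0],[0,0,0]],[[0,0.05,0],[0,0,0]],[[0,0.05,0],[0,0,0]]]'|sed -n '2p;4,6p'
```

```text
position: [0.6147, -0.0515, 0.0474]
ft_force: [-1.5, -6.8, 4.3]
grip_width: 0.176
grasp_force: 50.4
position: [0.6147, -0.0505, 0.0475]
ft_force: [-1.4, -14.1, 3.4]
grip_width: 0.18
grasp_force: 50.3
position: [0.6151, -0.042, 0.0474]
ft_force: [-2.2, -1.5, 5.6]
grip_width: 0.178
grasp_force: 50.7
```

The force rose to 14 N and then fell away, so the carriage is over the first bump. I creep on to the notch centre and check.

```bash

python3 -m inch '[[[0,0.01,0],[0,0,0]],[[0,0.02,0],[0,0,0]],[[0,0.025,0],[0,0,0]],[[0,0.025,0],[0,0,0]],[[0,0.025,0],[0,0,0]],[[0,0.025,0],[0,0,0]],[[0,0.025,0],[0,0,0]],[[0,0.025,0],[0,0,0]],[[0,0.025,0],[0,0,0]],[[0,0.025,0],[0,0,0]]]'|sed -n '2p;4,6p'
python3 - <<'E'
from h import *
I={n:manip.camera(n) for n in("top","side")}
for n in I: cv2.imwrite(f"pics/{n}8.png",I[n][:,:,::-1])
o=manip.get_obs();print(o["position"],o["ft_force"])
a=I["top"][190:235,265:319];b=I["top"][180:255,250:340]
cv2.imwrite("pics/crop8.png",np.hstack([cv2.resize(x,(400,333),interpolation=2) for x in(a,b)])[:,:,::-1])
E
```

```text
position: [0.6152, -0.0393, 0.0474]
ft_force: [-3.3, 0.8, 6.6]
grip_width: 0.18
grasp_force: 50.7
[ 0.6151913  -0.03932129  0.04738752] [-3.84628766  0.78123159  5.9674939 ]
```

View pics/crop8.png

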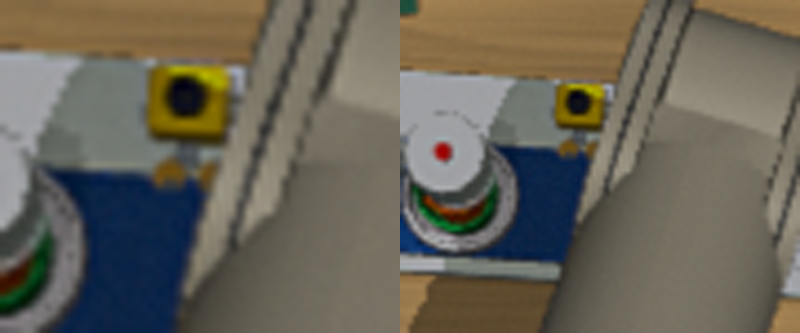

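Crop 8: the ball (188,155) lies between the bumps at (170,172) and (about 210,175), and the notch is about 1–2 mm short. The force of +0.8 N is the ball pulling forward. I make small steps to the neutral point.

```bash

python3 -m inch '[[[0,0.01,0],[0,0,0]],[[0,0.015,0],[0,0,0]],[[0,0.015,0],[0,0,0]],[[0,0.015,0],[0,0,0]],[[0,0.015,0],[0,0,0]],[[0,0.015,0],[0,0,0]],[[0,0.015,0],[0,0,0]],[[0,0.015,0],[0,0,0]],[[0,0.015,0],[0,0,0]],[[0,0.015,0],[0,0,0]]]'|sed -n '2p;4,6p'
python3 -m inch '[[[0,0.01,0],[0,0,0]],[[0,0.01,0],[0,0,0]],[[0,0.01,0],[0,0,0]],[[0,0.01,0],[0,0,0]],[[0,0.01,0],[0,0,0]],[[0,0.01,0],[0,0,0]],[[0,0.01,0],[0,0,0]],[[0,0.01,0],[0,0,0]],[[0,0.01,0],[0,0,0]],[[0,0.01,0],[0,0,0]]]'|sed -n '2p;4,6p'
python3 - <<'E'
from h import *
for i in range(4): I=manip.camera("top");o=manip.get_obs();print(o["position"].round(4),o["ft_force"].round(1))
cv2.imwrite("pics/top9.png",I[:,:,::-1])
A=cv2.cvtColor(cv2.imread("pics/top7.png"),4)
T=A[208:220,296:302]  # left bump, at known 28.6 mm short
for k in(A,I):
  r=cv2.resize(k[205:225,275:320],None,fx=8,fy=8,interpolation=2);h=cv2.cvtColor(r,cv2.COLOR_RGB2HSV)
  m=cv2.inRange(h,(12,90,90),(26,230,255));n,_,s,c=cv2.connectedComponentsWithStats(m)
  print([(s[i,4],(c[i]/8+[275,205]).round(2)) for i in range(1,n) if s[i,4]>150])
E
```

```text
position: [0.6153, -0.038, 0.0474]
ft_force: [-2.9, -0.1, 6.5]
grip_width: 0.182
grasp_force: 50.7
position: [0.6153, -0.0375, 0.0474]
ft_force: [-2.8, -0.7, 6.8]
grip_width: 0.18
grasp_force: 50.7
[ 0.6153 -0.0376  0.0474] [-1.7 -0.3  6.8]
[ 0.6153 -0.0376  0.0474] [-3.4 -0.6  6.6]
[ 0.6152 -0.0375  0.0474] [-2.4 -0.7  6.1]
[ 0.6153 -0.0375  0.0474] [-3.5 -0.3  5.3]
[(np.int32(556), array([297.84, 213.69])), (np.int32(467), array([303.74, 213.93]))]
[(np.int32(189), array([294.67, 206.59])), (np.int32(478), array([287.32, 212.71])), (np.int32(232), array([292.19, 213.03]))]
```

The notch matches the ball (290.3 against 290.35 px, about 0.1 mm along the rail). The push is neutral and the grip holds at 50 N, so I hand in.

```bash
python3 -c "
from workcell import manip
print(manip.get_obs()['clock'],manip.hand_in())"
```

```text
the job is handed in; nothing more can be done
47.05 None
```

I handed the job in at 47 s: the cups are nested upright in the holder, the carriage is in the notch within about 0.1 mm of the ball by the last image, and the grip is held at about 50 N; hand-in returned no verdict.

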